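Let a spare cell out of the lever dispenser and ease the lid shut

TASK

With a fingertip, press the lever of the larger dispenser right down so that its lid lifts and the spare battery cell rolls out by itself into the tray in front; then let the lever come up slowly under the finger, so that the lid closes fully without slamming, and leave it. Work the lid by its lever only: do not touch the lid or the cell, and leave the smaller dispenser and everything else on the desk alone.

Things in the scene. Friction and masses are not known exactly. Their poses are not given: they have to be found in the camera images.
- dispenser: the larger of two grey desktop dispensers of the same shape, fixed to the desk (either may stand on the left). Housing 78 mm wide, 125 mm high; origin on the desk surface, on its centre line, x to its back, y to its left, z up; its front and tray face -x, roughly towards the robot. Housing from x = -47 to +68 mm; in front of it an open tray (x = -47 to -167 mm, walls 45 mm high) with a sloping floor that starts inside the housing. A lever stands out on its left side.
- lever (a joint): angle of the larger dispenser's lever: 0 up (rest), 0.6 rad pressed right down (stop). It turns on a level axis parallel to the dispenser's y at (+30, y, 105) mm in the dispenser's frame; the arm is 115 mm long and points forward, 0.3 rad above level at rest, 0.3 rad below level when down. A spring and the lid's weight bring it back up: about 3 N at the pad; let go, it flies up and the lid slams.
- lever_pad (a point): centre of the upper face of the black rubber pad at the lever's free end, 32 mm (along x) by 34 mm (y), moving with the lever. At rest at (-78, +120, 147) mm in the dispenser's frame, pressed right down at (-82, +120, 79) mm: nearly straight down, by 68 mm. Nothing stands under it.
- lid_hinge (a joint): opening of the larger dispenser's lid: 0 closed, 0.6 rad fully lifted. Linked one to one to the lever. The lid is hinged at the top of the housing's back edge and has a front flap that keeps the cell in; the cell starts to roll out at about 0.3 rad.
- lid: the plates of that lid, dark frame with clear windows: a top plate 118 mm long and a front flap 88 mm high, 78 mm wide; fully lifted its front edge is 200 mm above the desk and the flap reaches forward to x = -82 mm; origin on the hinge, at (+64, 0, 125) mm in the dispenser's frame
- cell: the spare battery cell, loose, a steel and black cylinder 33 mm across and 61 mm long, about 130 g, lying crosswise in the larger dispenser behind the flap; origin at its middle. At the start at (-30, 0, 50) mm in the dispenser's frame; come to rest against the front of the tray, at about (-146, 0, 31) mm.
- dispenser_small: the smaller dispenser, fixed, the same shape at 0.7 the size (housing 55 mm wide, 88 mm high), same frame; not to be worked
- lid_small_hinge (a joint): opening of the smaller dispenser's lid, 0 closed; to stay closed
- handset: loose black telephone handset, 212 x 48 x 45 mm, lying at the left; a bystander, origin at the centre of its underside, not to be moved
- mug: loose white mug, 90 mm high, at the right; a bystander, origin at the centre of its underside, not to be moved
- tape: loose roll of black tape, 60 mm across, 19 mm high, near the robot; a bystander, origin at the centre of its underside, not to be moved
- canister: loose little aluminium canister, 32 mm across, 55 mm high, standing between the two dispensers; a bystander, origin at the centre of its underside, not to be moved
- screwdriver: loose screwdriver lying near the robot, at the left; a bystander, origin at a point on its length, not to be moved
- pen_cup: loose grey pen cup, 72 mm across, 100 mm high, far behind, between the dispensers, right of the jar; a bystander, origin at the centre of its underside, not to be moved
- fuse_jar: loose glass jar, 56 mm across, 80 mm high, with a white cap, far behind, between the dispensers, left of the pen cup; a bystander, origin at the centre of its underside, not to be moved

How it is judged:
By the outcome, as a careful person would: the job done as asked, in the order asked, and still so for the second after the job is handed in, with the robot touching nothing.
It also fails if it takes over 48 s, if anything falls off the work surface, if the arm or the gripper's body presses on something with over 40 N, if the wrist force passes 120 N, or if a joint passes its speed limit or range.

ROBOT

A 6-joint arm with a two-finger parallel gripper is mounted at the origin on the work surface. World frame = base frame: x ahead of the robot, y to its left, z up, the work surface at z = 0. Lengths are in m, angles in rad, forces in N, time in s.
With the tool pointing down it reaches from about 0.375 to 0.9 m from the base axis. Payload 3.1 kg.
Tool frame: the origin (TCP) lies on the centre line of the jaws, within the pads' length; the fingertips stand robot.nose_length ahead of it and the grasp point (between the pads) lies 6 mm ahead of it (robot.nose_length is the distance from the TCP to the fingertips, in m); z points along the fingers, y is the line along which they close (so a half turn about z gives the same grasp; the last joint's range is limited). The gripper opens to 87 mm and grips with 3 to 60 N. Pads are 19 mm wide; open, the fingers measure 117 mm over their backs; the gripper's body (75 mm by 190 mm) begins 51 mm behind the grasp point.
Start: joints at [1.089, 0.527, 1.433, -0, 1.181, -0.178], TCP at [0.186, 0.597, 0.218] pointing down, gripper open.
Joint ranges: [-3.08, 3.08], [-0.75, 2.2], [0.22, 2.44], [-1.43, 4.57], [0, 2.65], [-2.85, 2.85]. Speed limits (rad/s): [2.79, 2.79, 3.14, 3.14, 3.14, 3.14].

INTERFACE

Orientations are given as a unit quaternion [x, y, z, w].
In Python, from rig import robot gives the robot as it stands.
- The arm moves only by the shell command python3 -m crank 'ROWS' [FORCE]. ROWS is JSON, one flat list of numbers, 7 for each row, row after row: the shift along the tool's x, y, z in mm, then the turn, a rotation vector about the tool's x, y, z in degrees, then the closure in counts, from 0 (fully open) to 255 (shut). In form: [x, y, z, ax, ay, az, fingers, x, y, z, ax, ay, az, fingers, ...]. A call has exactly 5 rows; each row is the pose to reach, as a shift and turn from the pose commanded when the call began, along the tool's axes at that moment; what a row does not reach only later rows make up. A row lasts 1/12 s, in which the tool goes at most 41.7 mm and 7.16 degrees, less where a joint would pass 70% of its speed; a pose out of reach is approached as far as the arm can. A call with a gripper value outside its range is refused whole. The fingers move at their own pace and stop on an object; FORCE is the grip in N (left out, the last holds). Time passes only in rows, so rows that repeat a pose let the fingers close, or fill a call up. It gives the time, the measured TCP pose, the force, the opening and the grip force at its end, in the units of the state.
- robot.get_obs(): the state, without advancing time (a new reading comes with each control period).
- robot.camera(name): name is "scene" or "top"; returns a dict with "pixels" (480x640x3 uint8, red, green, blue), "intrinsics" (3x3 intrinsics, pixels), "k1" (the pictures are not rectified: a ray, as slopes to the right and down, at radius r is drawn at 1 + k1 r^2 times it, then the intrinsics apply), "extrinsics" (4x4, takes a point from camera to world coordinates). Camera axes: x right, y down, z forward; pixel columns grow to the right and rows downward; lengths in m; the calibration is good to about 2 mm. A picture is of the moment at which its call begins. There is no depth.
- robot.hand_in(): hands the job in; it is judged then, once.
The state is a dict: "time": time; "q": joint angles; "joint_velocities": joint speeds; "joint_torque": joint torques, N m; "position": TCP position; "tool_rot": TCP orientation; "ft_force": force on the tool from outside, world axes, zero at the start; "moment": the same for the moment, N m; "grip_width": finger opening in m; "grip_force": force on a finger pad.
Only numpy, scipy, OpenCV 4.12 (cv2) and the standard library are available. Lean on these libraries where they do the work, as an engineer would, in place of code of your own. Each camera call takes 0.05 s, during which the arm holds its last target. There are 200 camera calls.

## Working session

There is one attempt and no reset: what is moved stays moved. The work goes in short steps, Python scripts to look and compute and a shell command to move; the robot and the scene stay as the last step left them, time stands still between calls to the robot, and variables do not carry over. Pictures are saved under pics/ and viewed, at most 10 in all, crops included, and the job is handed in when it is done.

```bash
ls; mkdir -p pics
cat > h.py <<'E'
import numpy as np, cv2
from rig import robot
def cam(n):
    c=robot.camera(n); return c
def ray(c,u,v):
    K=np.array(c["intrinsics"]);E=np.array(c["extrinsics"])
    d=np.array([(u-K[0,2])/K[0,0],(v-K[1,2])/K[1,1]]);s=d.copy()
    for _ in range(20): s=d/(1+c["k1"]*(s@s))
    w=E[:3,:3]@np.array([s[0],s[1],1]); return E[:3,3],w/np.linalg.norm(w)
def onz(c,u,v,z):
    o,w=ray(c,u,v); return o+w*(z-o[2])/w[2]
def proj(c,P):
    K=np.array(c["intrinsics"]);E=np.array(c["extrinsics"])
    p=E[:3,:3].T@(np.array(P)-E[:3,3]); s=p[:2]/p[2]; s=s*(1+c["k1"]*(s@s))
    return s[0]*K[0,0]+K[0,2],s[1]*K[1,1]+K[1,2]
def tri(c1,p1,c2,p2):
    o1,w1=ray(c1,*p1);o2,w2=ray(c2,*p2)
    t=np.linalg.lstsq(np.c_[w1,-w2],o2-o1,rcond=None)[0]
    a=o1+t[0]*w1;b=o2+t[1]*w2; return (a+b)/2,np.linalg.norm(a-b)
E
python3 - <<'E'
from h import *
for n in("scene","top"):
    c=cam(n);cv2.imwrite(f"pics/{n}0.png",c["pixels"][...,::-1]);print(n,c["extrinsics"],c["k1"])
print(robot.nose_length,robot.get_obs())
E
```

```text
pics
scene [[ 0.83745991  0.30179634 -0.45560934  1.15736748]
 [ 0.54619422 -0.49004603  0.67935761 -0.83744943]
 [-0.01824191 -0.81778595 -0.57523332  0.85741766]
 [ 0.          0.          0.          1.        ]] 0.04676697718039665
top [[ 0.02100188 -0.98604057  0.16517539  0.25701098]
 [-0.99977013 -0.02000017  0.00772556  0.05610718]
 [-0.00431418 -0.16529968 -0.98623395  1.79041344]
 [ 0.          0.          0.          1.        ]] -0.0256575637985617
0.025 {'time': 0.1, 'q': array([ 1.08951314e+00,  5.28331694e-01,  1.43375502e+00, -8.12711467e-06,
        1.18135914e+00, -1.78489769e-01]), 'joint_velocities': array([-0.00027069, -0.0016353 , -0.00431551,  0.00130124, -0.00036484,
       -0.00063543]), 'joint_torque': array([-5.77553728e-04, -4.40981913e+01, -1.77149534e+01,  6.34610653e-02,
        5.34627226e-02, -4.23770655e-05]), 'position': array([0.18603284, 0.59599777, 0.21720107]), 'tool_rot': array([ 1.50817420e-01,  9.88561201e-01, -8.77851901e-04, -2.96602731e-04]), 'ft_force': array([-0.20109514,  0.13950876, -0.7900111 ]), 'moment': array([-0.05958578,  0.02399458,  0.00131747]), 'grip_force': 0.0, 'grip_width': 0.08684080548699032}
```

View pics/scene0.png

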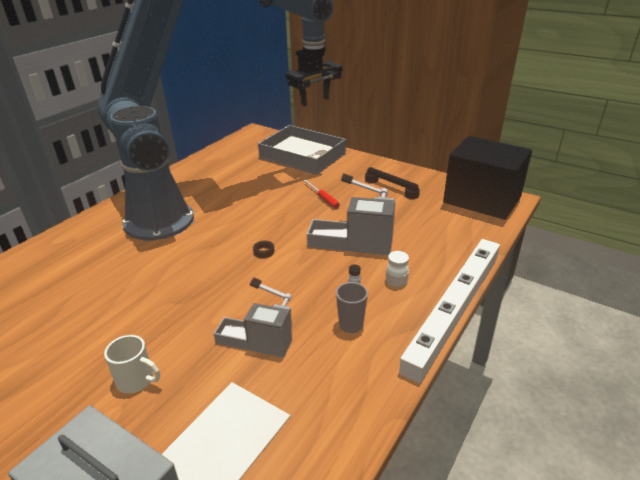

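View pics/top0.png

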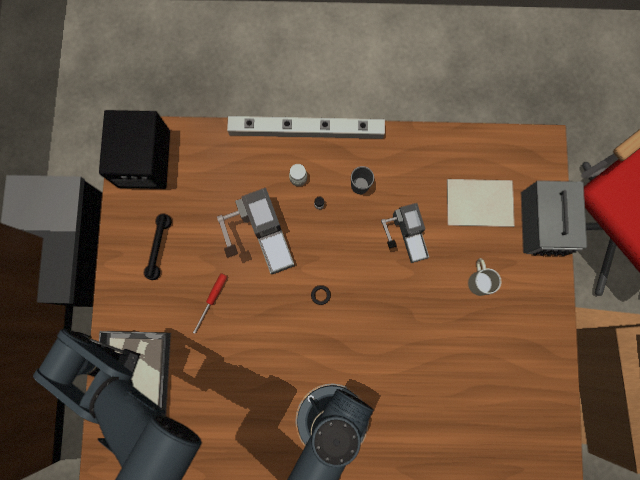

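The larger dispenser is the left one: housing at top px (260,212), tray (278,252), lever pad about (231,252) in top and (347,178) in scene. I'll zoom in for the details.

Run:
```python
import cv2,numpy as np
a=cv2.imread("pics/top0.png")[170:290,200:320]; b=cv2.imread("pics/scene0.png")[160:270,295:415]
A=cv2.resize(a,(400,400),interpolation=cv2.INTER_CUBIC);B=cv2.resize(b,(400,367),interpolation=cv2.INTER_CUBIC)
o=np.zeros((400,800,3),np.uint8);o[:,:400]=A;o[:367,400:]=B;cv2.imwrite("pics/crop0.png",o)
for n,(x0,y0,x1,y1) in(("top",(215,240,245,262)),("scene",(335,168,360,188))):
    im=cv2.imread(f"pics/{n}0.png")[y0:y1,x0:x1]
    m=(im.max(2)<50).astype(np.uint8)
    k,l,s,ct=cv2.connectedComponentsWithStats(m)
    for i in range(1,k):
        if s[i,4]>8: print(n,s[i]+[x0,y0,0,0,0],ct[i]+[x0,y0])
    if n=="top": print(im.max(2))
```

```text
[[141 140 141 142 140 139 142 141 142 133 155 150 148 149 144 110 139 140
  141 141 142  91  90  91  88  88 140 140 139 143]
 [136 137 135 139 136 136 138 137 134 136 138 147 150 151 153 115 139 138
  138 140 138  89  91  89  88  90 136 137 136 140]
 [129 125 126 128 129 130 128 130 128 129 110 147 148 151 154 129 132 132
  132 126 126 115  85  82  83  83  97 129 130 131]
 [128 129 131 125 128 129 127 130 128 127 122 159 149 148 151 142 101 128
  128 126 125 127  84  84  83  80  83  98 129 127]
 [136 136 136 134 133 135 134 135 133 135 135 140 148 149 151 155 106  95
  102  90 132 132  86  87  84  84  82 122 132 132]
 [144 141 142 141 144 140 140 141 138 142 138 121 151 147 150 116  77  70
   71  59  99 133 127  90  87  89  86 101 133 136]
 [132 135 135 137 137 135 135 136 138 136 135 133 114 102  95  71  61  61
   61  59  71 131 130 122  86  87  84  83 102 132]
 [126 125 127 124 125 126 125 124 127 114 102  88  74  66  60  58  60  58
   59  58  56 125 127 125  87  83  83  86  81 127]
 [128 127 128 128 128 128 128 127 129  84  68  62  61  59  60  58  58  58
   58  58  57  97 130 126 
[... 950 characters left out ...]
 61  57  55  80  78 118
  124 124 136 136 134 134  88  87  85  85  86  85]
 [135 136 134 135 136 136 131 132 134 134 136 125  71  80 122 124 124 137
  137 135 134 136 137 136 126  90  86  86  86  85]
 [139 136 138 139 138 136 139 139 138 137 138 139 126 128 140 141 137 137
  139 139 139 138 137 141 137 130  88  85  88  88]
 [140 140 140 141 141 141 140 142 142 142 141 140 141 143 142 140 143 143
  141 142 143 141 144 143 142 143  90  90  90  89]
 [136 135 135 138 138 136 138 140 137 138 138 139 139 142 138 141 139 142
  141 141 141 140 139 141 141 140  92  88  89  89]
 [135 133 136 137 136 136 134 138 136 136 139 138 139 138 140 137 141 142
  138 138 141 141 140 140 140 141 130  90  89  88]]
```

View pics/crop0.png

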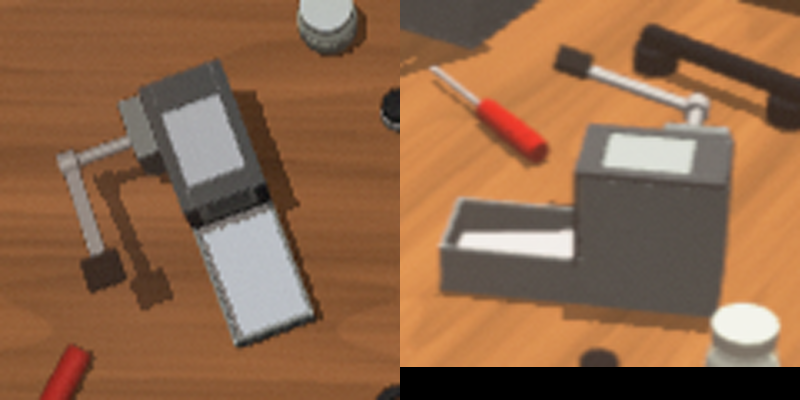

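Crop: pad at top ≈(230.9,250.8), scene ≈(347,178.3); the lever arm runs parallel to the tray, which is turned about 20°. The lid is closed and nothing stands under the pad.

Run:
```python
from h import *
T=cam("top");S=cam("scene")
def cen(n,c,x0,y0,x1,y1,th):
    m=(c["pixels"][y0:y1,x0:x1].max(2)<th).astype(np.uint8)
    k,l,s,ct=cv2.connectedComponentsWithStats(m);i=1+s[1:,4].argmax();print(n,s[i],ct[i]+[x0,y0]);return ct[i]+[x0,y0]
pt=cen("top",T,222,242,239,260,74); ps=cen("scene",S,335,170,360,188,85)
print("tri",tri(T,pt,S,ps)); P=onz(T,*pt,0.144);print("z147",P, "scene reproj",proj(S,P))
f=lambda x,y:(200+x*120/400,170+y*120/400)
for z,a,b in((.045,(200,228),(240,343)),(.045,(275,207),(315,318)),(.125,(140,92),(190,215)),(.125,(218,62),(268,185)),(.13,(68,160),(103,269))):
    A=onz(T,*f(*a),z);B=onz(T,*f(*b),z);d=A-B;print(A,B,np.degrees(np.arctan2(d[1],d[0])))
# model check: yaw candidates from pad, fit front tray corners
for yaw in np.radians([-20,-24,-16]):
    R=np.array([[np.cos(yaw),-np.sin(yaw)],[np.sin(yaw),np.cos(yaw)]])
    o=P[:2]-R@[-.078,.120]
    print(np.degrees(yaw),o,[np.round(proj(T,[*(o+R@q[:2]),q[2]]),1) for q in((-.167,.039,.045),(-.167,-.039,.045),(.068,.039,.125),(.068,-.039,.125))])
print([np.round(f(*q),1) for q in((240,343),(315,318),(140,92),(218,62))])
```

```text
top [  3   3  13  13 111] [230.63963964 250.66666667]
scene [ 7  5 10  8 57] [346.49122807 178.43859649]
tri (array([0.48650965, 0.30411167, 0.14286203]), np.float64(0.0021665768598136672))
z147 [0.48723122 0.30460775 0.144     ] scene reproj (np.float64(347.16349044136246), np.float64(177.99825397138278))
[0.54096181 0.23092265 0.045     ] [0.43541285 0.19058331 0.045     ] 20.916161714901744
[0.56200402 0.16236251 0.045     ] [0.45975921 0.12274625 0.045     ] 21.17959485910312
[0.6495197  0.28081631 0.125     ] [0.53936248 0.23213903 0.125     ] 23.840112966255486
[0.6783365  0.21227976 0.125     ] [0.56760496 0.16425543 0.125     ] 23.446406808403072
[0.58556598 0.34121921 0.13      ] [0.48910646 0.30595674 0.13      ] 20.08077008892773
-20.0 [0.51948482 0.16516707] [array([248.8, 292. ]), array([272.7, 301.4]), array([275.9, 215.7]), array([300.5, 225.1])]
-24.000000000000004 [0.50967937 0.16325684] [array([246.2, 292.9]), array([269.3, 304. ]), array([278.2, 218.8]), array([302.1, 229.8])]
-16.0 [0.52913315 0.16775663] [array([251.4, 290.9]), array([275.9, 298.6]), array([273.3, 212.8]), array([298.5, 220.5])]
[array([272. , 272.9]), array([294.5, 265.4]), array([242. , 197.6]), array([265.4, 188.6])]
```

```bash
python3 -m crank '[-30,-15,0,0,0,0,255, -66,-33,0,0,0,0,255, -102,-51,0,0,0,0,255, -138,-69,0,0,0,0,255, -174,-87,0,0,0,0,255]' 20 && python3 -m crank '[-36,-18,0,0,0,5,255, -72,-36,0,0,0,10,255, -108,-54,0,0,0,15,255, -144,-72,0,0,0,20,255, -180,-90,0,0,0,25,255]' && python3 -m crank '[0,0,0,0,0,5,255, 0,0,0,0,0,10,255, 0,0,0,0,0,15,255, 0,0,0,0,0,20,255, 0,0,0,0,0,25.6,255]'
cat > aim.py <<'E'
from h import *
from scipy.spatial.transform import Rotation as R
o=robot.get_obs();r=R.from_quat(o["tool_rot"]);p=o["position"]
print(o["time"],p,r.as_matrix().round(3).tolist(),o["ft_force"],o["grip_width"])
print("tool shift mm to tgt xy",1000*r.inv().apply([.4835-p[0],.303-p[1],0]),"tip z",p[2]-.025)
E
python3 aim.py
```

```text
time: 0.62
position: [0.3272, 0.4603, 0.218]
tool_rot: [0.15, 0.989, -0.0, -0.0]
ft_force: [0.5, -0.2, 1.0]
grip_width: 0.0619
grip_force: 0.0
time: 1.03
position: [0.4725, 0.3204, 0.218]
tool_rot: [0.363, 0.932, -0.0, -0.0]
ft_force: [0.9, 0.9, -0.4]
grip_width: 0.0286
grip_force: 0.0
time: 1.45
position: [0.4714, 0.3217, 0.2178]
tool_rot: [0.561, 0.828, -0.0, -0.0]
ft_force: [1.2, -0.4, -0.4]
grip_width: 0.0015
grip_force: 0.0
1.45 [0.47143529 0.32168469 0.21778667] [[-0.371, 0.929, -0.001], [0.929, 0.371, -0.0], [-0.0, -0.001, -1.0]] [ 1.20826141 -0.36447573 -0.41480645] 0.0015473420289785272
tool shift mm to tgt xy [-2.18260296e+01  4.27777184e+00 -2.49845368e-03] tip z 0.19278666759523672
```

```bash
python3 -m crank '[-8,2,0,0,0,0,255, -16,3,0,0,0,0,255, -22,4,0,0,0,0,255, -22,4,10,0,0,0,255, -22,4,20,0,0,0,255]'; python3 aim.py
python3 - <<'E'
from h import *
o=np.zeros((400,800,3),np.uint8)
for i,(n,x,y) in enumerate((("top",190,160),("scene",290,110))):
    o[:,400*i:400*i+400]=cv2.resize(cam(n)["pixels"][y:y+120,x:x+120,::-1],(400,400),interpolation=cv2.INTER_CUBIC)
cv2.imwrite("pics/c1.png",o)
E
```

```text
time: 1.87
position: [0.4842, 0.3027, 0.1978]
tool_rot: [0.559, 0.829, 0.001, 0.0]
ft_force: [-0.1, 0.9, -0.2]
grip_width: 0.0004
grip_force: 0.0
1.8667 [0.48416145 0.30271413 0.1978    ] [[-0.375, 0.927, 0.001], [0.927, 0.375, 0.001], [0.0, 0.001, -1.0]] [-0.14976958  0.85906383 -0.22401124] 0.00041858887782018764
tool shift mm to tgt xy [ 0.51308579 -0.50595041 -0.00070882] tip z 0.172800002825341
```

View pics/c1.png

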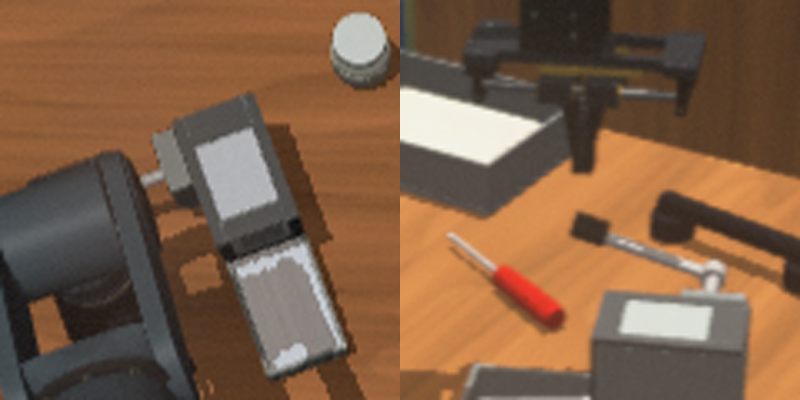

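The fingertips sit about 25 mm above the pad and are lined up with it (tip at crop (585,172), pad at (592,228)). Next I descend.

```bash
python3 -m crank '[0,0,4,0,0,0,255, 0,0,8,0,0,0,255, 0,0,12,0,0,0,255, 0,0,16,0,0,0,255, 0,0,20,0,0,0,255]'; python3 -m crank '[0,0,3,0,0,0,255, 0,0,6,0,0,0,255, 0,0,9,0,0,0,255, 0,0,12,0,0,0,255, 0,0,15,0,0,0,255]';python3 -m crank '[0,0,3,0,0,0,255, 0,0,6,0,0,0,255, 0,0,9,0,0,0,255, 0,0,12,0,0,0,255, 0,0,15,0,0,0,255]'
python3 - <<'E'
from h import *
o=np.zeros((400,800,3),np.uint8)
for i,(n,x,y) in enumerate((("top",190,160),("scene",290,110))):
    o[:,400*i:400*i+400]=cv2.resize(cam(n)["pixels"][y:y+120,x:x+120,::-1],(400,400),interpolation=cv2.INTER_CUBIC)
cv2.imwrite("pics/c2.png",o)
E
```

```text
time: 2.38
position: [0.4834, 0.3033, 0.1777]
tool_rot: [0.559, 0.829, 0.0, 0.0]
ft_force: [-0.2, -0.3, 0.7]
grip_width: 0.0004
grip_force: 0.0
time: 2.8
position: [0.4835, 0.3032, 0.1628]
tool_rot: [0.559, 0.829, 0.0, 0.0]
ft_force: [0.2, 0.3, 0.1]
grip_width: -0.0001
grip_force: 0.0
time: 3.22
position: [0.4834, 0.3032, 0.1478]
tool_rot: [0.559, 0.829, 0.0, -0.0]
ft_force: [0.8, 0.3, 0.4]
grip_width: 0.0005
grip_force: 0.0
```

View pics/c2.png

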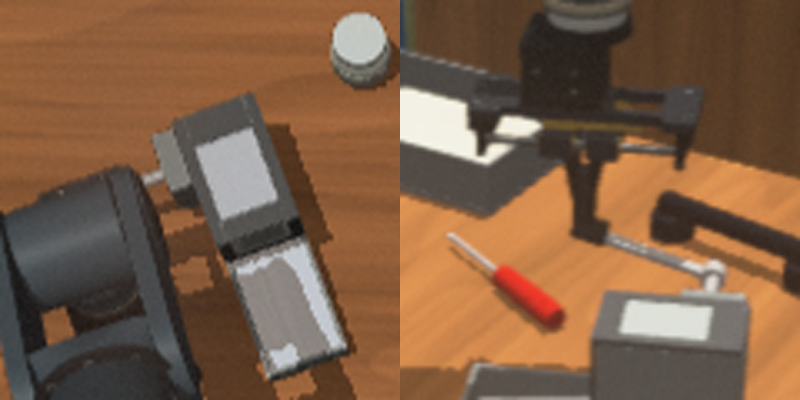

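Run:
```python
from h import *
S=cam("scene");T=cam("top");f=lambda P:(np.array(proj(S,P))-[290,110])*400/120+[400,0]
print("tip",f([.4834,.3032,.1228]),"tcp",f([.4834,.3032,.1478]),"pad",f([.487,.3045,.147]),f([.487,.3045,.14]))
cv2.imwrite("pics/c3.png",cv2.resize(S["pixels"][140:200,330:410,::-1],(800,600),interpolation=cv2.INTER_NEAREST))
a=S["pixels"][150:200,300:420].astype(int)
print(robot.get_obs()["q"],robot.get_obs()["position"])
```

```text
tip [585.6854696  247.70959716] tcp [585.96592985 222.3476464 ] pad [590.2915628 223.576826 ] [590.20045703 230.72663581]
[ 3.64318586e-01  5.45767293e-01  1.63868027e+00 -4.43611709e-06
  9.57268826e-01 -2.05094281e-02] [0.48342101 0.30314425 0.14797331]
```

View pics/c3.png

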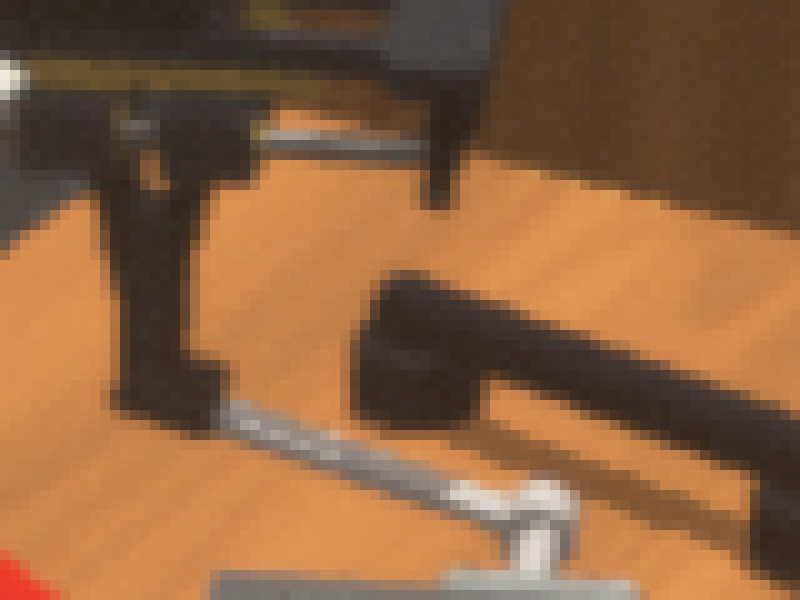

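The tip just reaches the pad at about (150,385) in this crop. It appears roughly 25 mm higher than predicted, so I'll go on by force.

```bash
python3 -m crank '[0,0,2,0,0,0,255, 0,0,4,0,0,0,255, 0,0,6,0,0,0,255, 0,0,8,0,0,0,255, 0,0,10,0,0,0,255]';python3 -m crank '[0,0,2,0,0,0,255, 0,0,4,0,0,0,255, 0,0,6,0,0,0,255, 0,0,8,0,0,0,255, 0,0,10,0,0,0,255]'
python3 - <<'E'
from h import *
o=np.zeros((400,800,3),np.uint8)
for i,(n,x,y) in enumerate((("top",190,160),("scene",290,110))):
    o[:,400*i:400*i+400]=cv2.resize(cam(n)["pixels"][y:y+120,x:x+120,::-1],(400,400),interpolation=cv2.INTER_CUBIC)
cv2.imwrite("pics/c4.png",o)
E
```

```text
time: 3.83
position: [0.4832, 0.3031, 0.1381]
tool_rot: [0.559, 0.829, -0.0, -0.0]
ft_force: [-1.1, -0.8, 3.1]
grip_width: 0.0004
grip_force: 1.4
time: 4.25
position: [0.4831, 0.3031, 0.1278]
tool_rot: [0.559, 0.829, -0.0, -0.0]
ft_force: [-3.0, -1.3, 3.2]
grip_width: 0.0006
grip_force: 1.5
```

View pics/c4.png

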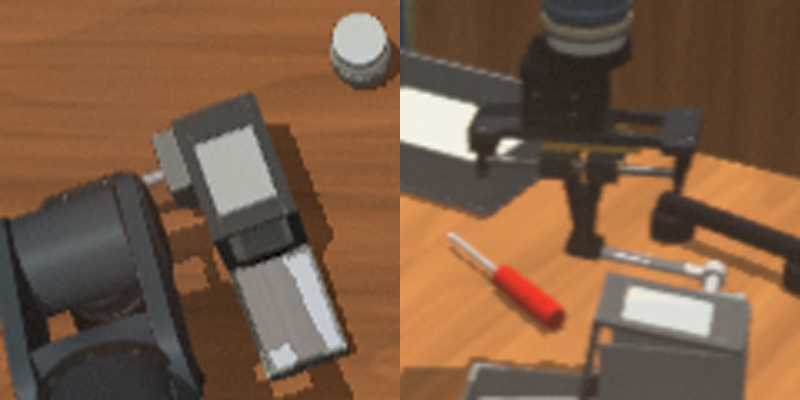

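The lever moves and the lid rises (3 N at the tip). I continue down.

```bash
for i in 1 2 3 4; do :; done; python3 -m crank '[0,0,3,0,0,0,255, 0,0,6,0,0,0,255, 0,0,9,0,0,0,255, 0,0,12,0,0,0,255, 0,0,15,0,0,0,255]';python3 -m crank '[0,0,3,0,0,0,255, 0,0,6,0,0,0,255, 0,0,9,0,0,0,255, 0,0,12,0,0,0,255, 0,0,15,0,0,0,255]';python3 -m crank '[0,0,2,0,0,0,255, 0,0,4,0,0,0,255, 0,0,6,0,0,0,255, 0,0,8,0,0,0,255, 0,0,10,0,0,0,255]'
```

```text
time: 4.77
position: [0.483, 0.303, 0.1126]
tool_rot: [0.559, 0.829, -0.0, -0.0]
ft_force: [-2.8, -1.0, 3.9]
grip_width: 0.0002
grip_force: 1.7
time: 5.18
position: [0.4831, 0.303, 0.0976]
tool_rot: [0.559, 0.829, -0.0, -0.0]
ft_force: [-3.5, -1.1, 4.0]
grip_width: 0.0006
grip_force: 2.0
time: 5.6
position: [0.4837, 0.3033, 0.0879]
tool_rot: [0.559, 0.829, 0.0, 0.0]
ft_force: [-2.9, -1.0, 4.3]
grip_width: 0.0005
grip_force: 2.0
```

```bash
python3 -m crank '[0,0,1,0,0,0,255, 0,0,2,0,0,0,255, 0,0,3,0,0,0,255, 0,0,4,0,0,0,255, 0,0,5,0,0,0,255]';python3 -m crank '[0,0,1,0,0,0,255, 0,0,2,0,0,0,255, 0,0,3,0,0,0,255, 0,0,4,0,0,0,255, 0,0,4,0,0,0,255]'
python3 - <<'E'
from h import *
o=np.zeros((400,800,3),np.uint8)
for i,(n,x,y) in enumerate((("top",190,160),("scene",290,140))):
    o[:,400*i:400*i+400]=cv2.resize(cam(n)["pixels"][y:y+120,x:x+120,::-1],(400,400),interpolation=cv2.INTER_CUBIC)
cv2.imwrite("pics/c5.png",o)
E
```

```text
time: 6.02
position: [0.4843, 0.3035, 0.0833]
tool_rot: [0.559, 0.829, 0.001, 0.001]
ft_force: [-1.1, -0.1, 3.4]
grip_width: 0.0005
grip_force: 1.8
time: 6.43
position: [0.4846, 0.3036, 0.0793]
tool_rot: [0.559, 0.829, 0.001, 0.001]
ft_force: [1.4, 1.3, 3.2]
grip_width: 0.0003
grip_force: 1.7
```

View pics/c5.png

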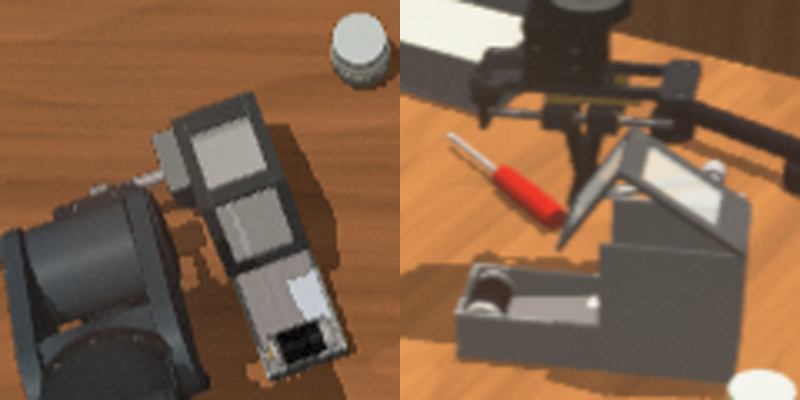

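The cell lies at the front of the tray (top crop (300,343), scene crop (490,290)) and the lid is up. There is no stop force yet, so I press on to the stop.

```bash
python3 -m crank '[0,0,1,0,0,0,255, 0,0,1,0,0,0,255, 0,0,2,0,0,0,255, 0,0,2,0,0,0,255, 0,0,2,0,0,0,255]';python3 -m crank '[0,0,1,0,0,0,255, 0,0,1,0,0,0,255, 0,0,2,0,0,0,255, 0,0,2,0,0,0,255, 0,0,2,0,0,0,255]'
```

```text
time: 6.95
position: [0.4833, 0.303, 0.0769]
tool_rot: [0.559, 0.829, -0.0, -0.0]
ft_force: [1.1, 0.4, 3.7]
grip_width: 0.0002
grip_force: 1.7
time: 7.37
position: [0.4835, 0.3031, 0.076]
tool_rot: [0.559, 0.829, 0.0, 0.0]
ft_force: [-0.7, -0.8, 10.3]
grip_width: 0.0004
grip_force: 5.0
```

Stop reached (10 N). Now a slow release under the finger.

```bash
python3 -m crank '[0,0,-0.5,0,0,0,255, 0,0,-1,0,0,0,255, 0,0,-2,0,0,0,255, 0,0,-3,0,0,0,255, 0,0,-4,0,0,0,255]'
python3 -m crank '[0,0,-1.2,0,0,0,255, 0,0,-2.4,0,0,0,255, 0,0,-3.6,0,0,0,255, 0,0,-4.8,0,0,0,255, 0,0,-6,0,0,0,255]'
python3 -m crank '[0,0,-1.2,0,0,0,255, 0,0,-2.4,0,0,0,255, 0,0,-3.6,0,0,0,255, 0,0,-4.8,0,0,0,255, 0,0,-6,0,0,0,255]'
python3 -m crank '[0,0,-1.2,0,0,0,255, 0,0,-2.4,0,0,0,255, 0,0,-3.6,0,0,0,255, 0,0,-4.8,0,0,0,255, 0,0,-6,0,0,0,255]'
python3 -m crank '[0,0,-1.2,0,0,0,255, 0,0,-2.4,0,0,0,255, 0,0,-3.6,0,0,0,255, 0,0,-4.8,0,0,0,255, 0,0,-6,0,0,0,255]'
python3 -m crank '[0,0,-1.2,0,0,0,255, 0,0,-2.4,0,0,0,255, 0,0,-3.6,0,0,0,255, 0,0,-4.8,0,0,0,255, 0,0,-6,0,0,0,255]'
python3 -m crank '[0,0,-1.2,0,0,0,255, 0,0,-2.4,0,0,0,255, 0,0,-3.6,0,0,0,255, 0,0,-4.8,0,0,0,255, 0,0,-6,0,0,0,255]'
python3 -m crank '[0,0,-1,0,0,0,255, 0,0,-2,0,0,0,255, 0,0,-3,0,0,0,255, 0,0,-4,0,0,0,255, 0,0,-5,0,0,0,255]'
```

```text
time: 7.78
position: [0.4829, 0.3029, 0.0789]
tool_rot: [0.559, 0.829, -0.001, -0.0]
ft_force: [-0.4, -0.8, 3.5]
grip_width: 0.0004
grip_force: 1.6
time: 8.2
position: [0.482, 0.3026, 0.0847]
tool_rot: [0.559, 0.829, -0.001, -0.001]
ft_force: [-2.0, -2.6, 2.8]
grip_width: 0.0005
grip_force: 1.7
time: 8.62
position: [0.4826, 0.3032, 0.091]
tool_rot: [0.559, 0.829, -0.0, -0.001]
ft_force: [-2.8, -2.0, 2.5]
grip_width: 0.0004
grip_force: 1.8
time: 9.03
position: [0.4834, 0.3034, 0.0972]
tool_rot: [0.559, 0.829, 0.0, -0.0]
ft_force: [-3.1, -0.2, 2.6]
grip_width: 0.0004
grip_force: 1.8
time: 9.45
position: [0.4836, 0.3033, 0.1032]
tool_rot: [0.559, 0.829, 0.0, 0.0]
ft_force: [-3.0, -0.1, 3.4]
grip_width: 0.0005
grip_force: 1.7
time: 9.87
position: [0.4839, 0.3034, 0.1093]
tool_rot: [0.559, 0.829, 0.001, 0.0]
ft_force: [-1.3, -0.1, 3.5]
grip_width: 0.0003
grip_force: 1.5
time: 10.28
position: [0.4844, 0.3036, 0.1154]
tool_rot: [0.559, 0.829, 0.001, 0.001]
ft_force: [0.3, 1.9, 3.3]
grip_width: 0.0008
grip_force: 1.4
time: 10.7
position: [0.4844, 0.3032, 0.1204]
tool_rot: [0.559, 0.829, 0.001, 0.001]
ft_force: [2.0, 1.0, 2.6]
grip_width: 0.0008
grip_force: 1.3
```

```bash
python3 -m crank '[0,0,-0.7,0,0,0,255, 0,0,-1.4,0,0,0,255, 0,0,-2.1,0,0,0,255, 0,0,-2.8,0,0,0,255, 0,0,-3.5,0,0,0,255]'
python3 -m crank '[0,0,-0.7,0,0,0,255, 0,0,-1.4,0,0,0,255, 0,0,-2.1,0,0,0,255, 0,0,-2.8,0,0,0,255, 0,0,-3.5,0,0,0,255]'
python3 -m crank '[0,0,-0.7,0,0,0,255, 0,0,-1.4,0,0,0,255, 0,0,-2.1,0,0,0,255, 0,0,-2.8,0,0,0,255, 0,0,-3.5,0,0,0,255]'
python3 -m crank '[0,0,-0.5,0,0,0,255, 0,0,-1,0,0,0,255, 0,0,-1.5,0,0,0,255, 0,0,-2,0,0,0,255, 0,0,-2.5,0,0,0,255]'
python3 -m crank '[0,0,-0.5,0,0,0,255, 0,0,-1,0,0,0,255, 0,0,-1.5,0,0,0,255, 0,0,-2,0,0,0,255, 0,0,-2.5,0,0,0,255]'
python3 -m crank '[0,0,-0.5,0,0,0,255, 0,0,-1,0,0,0,255, 0,0,-1.5,0,0,0,255, 0,0,-2,0,0,0,255, 0,0,-2.5,0,0,0,255]'
python3 -m crank '[0,0,-0.5,0,0,0,255, 0,0,-1,0,0,0,255, 0,0,-1.5,0,0,0,255, 0,0,-2,0,0,0,255, 0,0,-2.5,0,0,0,255]'
python3 -m crank '[0,0,-0.5,0,0,0,255, 0,0,-1,0,0,0,255, 0,0,-1.5,0,0,0,255, 0,0,-2,0,0,0,255, 0,0,-2.5,0,0,0,255]'
python3 -m crank '[0,0,-0.5,0,0,0,255, 0,0,-1,0,0,0,255, 0,0,-1.5,0,0,0,255, 0,0,-2,0,0,0,255, 0,0,-2.5,0,0,0,255]'
python3 -m crank '[0,0,-0.5,0,0,0,255, 0,0,-1,0,0,0,255, 0,0,-1.5,0,0,0,255, 0,0,-2,0,0,0,255, 0,0,-2.5,0,0,0,255]'
```

```text
time: 11.12
position: [0.4835, 0.303, 0.1236]
tool_rot: [0.559, 0.829, -0.0, 0.0]
ft_force: [2.6, -0.5, 1.4]
grip_width: 0.0004
grip_force: 1.3
time: 11.53
position: [0.4834, 0.3032, 0.1271]
tool_rot: [0.559, 0.829, 0.0, 0.0]
ft_force: [2.0, 0.3, 1.4]
grip_width: 0.0005
grip_force: 1.3
time: 11.95
position: [0.4834, 0.3032, 0.1306]
tool_rot: [0.559, 0.829, 0.0, -0.0]
ft_force: [1.5, 0.3, 1.8]
grip_width: 0.0008
grip_force: 1.2
time: 12.37
position: [0.4833, 0.3032, 0.1331]
tool_rot: [0.559, 0.829, -0.0, -0.0]
ft_force: [2.3, 0.1, 2.0]
grip_width: 0.0002
grip_force: 1.2
time: 12.78
position: [0.4834, 0.3032, 0.1356]
tool_rot: [0.559, 0.829, 0.0, -0.0]
ft_force: [2.8, 2.0, 1.4]
grip_width: 0.0004
grip_force: 1.2
time: 13.2
position: [0.4834, 0.3031, 0.1381]
tool_rot: [0.559, 0.829, -0.0, -0.0]
ft_force: [2.3, 0.3, 1.1]
grip_width: 0.0007
grip_force: 1.2
time: 13.62
position: [0.4834, 0.3031, 0.1406]
tool_rot: [0.559, 0.829, -0.0, 0.0]
ft_force: [3.2, 1.3, 2.3]
grip_width: 0.0002
grip_force: 1.2
time: 14.03
position: [0.4834, 0.3032, 0.1431]
tool_rot: [0.559, 0.829, -0.0, -0.0]
ft_force: [2.2, 0.8, 1.7]
grip_width: 0.0004
grip_force: 1.2
time: 14.45
position: [0.4834, 0.3031, 0.1456]
tool_rot: [0.559, 0.829, -0.0, -0.0]
ft_force: [3.0, 0.9, 1.9]
grip_width: 0.0005
grip_force: 1.1
time: 14.87
position: [0.4819, 0.3026, 0.1474]
tool_rot: [0.559, 0.829, -0.002, -0.001]
ft_force: [-0.7, -0.5, -0.2]
grip_width: 0.0002
grip_force: 0.0
```

Contact ended gently at the rest height. I lift clear and look.

```bash
python3 -m crank '[0,0,-0.5,0,0,0,255, 0,0,-1,0,0,0,255, 0,0,-1.5,0,0,0,255, 0,0,-2,0,0,0,255, 0,0,-2.5,0,0,0,255]'
python3 -m crank '[0,0,-10,0,0,0,255, 0,0,-20,0,0,0,255, 0,0,-35,0,0,0,255, 0,0,-50,0,0,0,255, 0,0,-65,0,0,0,255]'
python3 -m crank '[20,0,0,0,0,0,255, 45,0,0,0,0,0,255, 70,0,0,0,0,0,255, 90,0,0,0,0,0,255, 100,0,0,0,0,0,255]'
python3 - <<'E'
from h import *
o=np.zeros((400,800,3),np.uint8)
for i,(n,x,y) in enumerate((("top",190,160),("scene",290,140))):
    p=cam(n)["pixels"];o[:,400*i:400*i+400]=cv2.resize(p[y:y+120,x:x+120,::-1],(400,400),interpolation=cv2.INTER_CUBIC)
    d=np.abs(p.astype(int)-cv2.imread(f"pics/{n}0.png")[...,::-1]).max(2)>60
    k,l,s,c=cv2.connectedComponentsWithStats(d.astype(np.uint8));print(n,s[1:][s[1:,4]>6].tolist())
cv2.imwrite("pics/c6.png",o)
E
```

```text
time: 15.28
position: [0.4833, 0.3031, 0.1505]
tool_rot: [0.559, 0.829, -0.0, -0.0]
ft_force: [0.7, -0.7, 0.3]
grip_width: 0.0005
grip_force: 0.0
time: 15.7
position: [0.4836, 0.3033, 0.2174]
tool_rot: [0.559, 0.829, 0.001, 0.0]
ft_force: [-0.8, 0.1, 0.5]
grip_width: 0.0001
grip_force: 0.0
time: 16.12
position: [0.4452, 0.3981, 0.217]
tool_rot: [0.558, 0.83, 0.001, 0.0]
ft_force: [0.8, -0.1, -0.2]
grip_width: 0.0003
grip_force: 0.0
top [[146, 217, 101, 171, 6596], [133, 231, 22, 40, 406], [271, 255, 21, 15, 178], [217, 275, 7, 12, 37], [148, 276, 4, 2, 7], [258, 277, 12, 7, 35], [284, 317, 11, 5, 24], [259, 323, 45, 9, 198], [161, 326, 5, 6, 18], [72, 332, 10, 7, 28], [42, 334, 28, 48, 578], [130, 334, 18, 4, 53], [84, 337, 100, 143, 2701], [83, 338, 5, 3, 9], [104, 339, 63, 86, 2724], [270, 342, 6, 6, 16], [277, 343, 10, 5, 21], [291, 344, 6, 4, 11], [303, 353, 22, 10, 84], [274, 356, 23, 12, 98], [261, 362, 5, 5, 9], [266, 362, 10, 5, 16], [295, 362, 3, 5, 8], [172, 375, 15, 14, 114], [35, 377, 22, 15, 67], [345, 379, 22, 15, 151], [161, 382, 2, 6, 8], [244, 385, 9, 6, 19], [293, 3
[... 291 characters left out ...]
, 138], [311, 424, 2, 11, 11], [279, 455, 22, 20, 158], [310, 466, 35, 14, 266]]
scene [[320, 0, 11, 5, 14], [338, 0, 8, 4, 11], [165, 2, 5, 5, 16], [347, 4, 8, 4, 10], [333, 6, 32, 15, 108], [117, 30, 6, 12, 31], [153, 40, 4, 4, 12], [112, 48, 5, 10, 29], [102, 77, 5, 17, 46], [140, 98, 20, 9, 103], [116, 101, 16, 7, 70], [363, 115, 9, 1, 9], [314, 150, 13, 6, 45], [157, 154, 11, 12, 37], [307, 154, 9, 5, 18], [116, 161, 18, 9, 28], [145, 167, 8, 2, 8], [178, 168, 144, 29, 1359], [111, 192, 14, 27, 234], [184, 196, 17, 14, 116], [330, 197, 8, 7, 30], [210, 198, 138, 39, 2586], [204, 211, 4, 2, 8], [315, 221, 8, 3, 13], [311, 229, 12, 6, 47], [158, 237, 18, 10, 100], [119, 238, 18, 14, 148]]
```

View pics/c6.png

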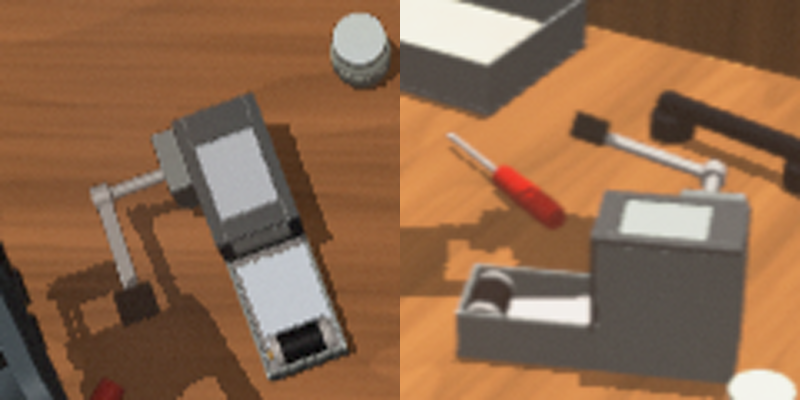

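The lid is closed, the lever is back at rest, and the cell lies at the front of the tray (top crop (302,342)). The robot is clear, and nothing else appears moved.

```bash
python3 -m crank '[100,0,0,0,0,0,255, 100,0,0,0,0,0,255, 100,0,0,0,0,0,255, 100,0,0,0,0,0,255, 100,0,0,0,0,0,255]' >/dev/null; python3 -c "
from rig import robot
o=robot.get_obs();print(o['position'],abs(o['joint_velocities']).max())"
```

```text
[0.40855306 0.48800756 0.21558705] 0.032029406756260585
```

```bash
python3 -c "
from rig import robot
print(robot.hand_in())"
```

```text
the job is handed in; nothing more can be done
None
```

I pressed the larger dispenser's lever to its stop, the cell rolled out to the front of the tray, and I let the lever up slowly until the lid closed; the job was handed in at about 17 s with the arm clear and nothing else seen to move.

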